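# Turn the row of tea cakes round onto the empty drying rack

### The job

Move the four pressed tea cakes from the white rack to the empty blue rack in reverse order: seen from the robot, the cake that was leftmost goes on the rightmost place, the second from the left on the second from the right, and so on. Set each one down upright, centred on the ring mark of its place, without dropping it. The coloured tags on the white rack keep showing where each cake started.

Things in the scene. Friction and masses are not known exactly. Their poses are not given: they have to be found in the camera images.
- cake_black: A black pressed tea cake, hard and loose: round, 56 mm across (straight-sided from 8 to 29 mm up), 36 mm high, with a dimple in the top, about 0.11 kg. Origin at the centre of its underside, z up through the dimple. It starts upright on a place of the white full rack, within 5 mm of its centre; its yaw means nothing.
- cake_green: A leaf-green pressed tea cake, hard and loose: round, 56 mm across (straight-sided from 8 to 29 mm up), 36 mm high, with a dimple in the top, about 0.11 kg. Origin at the centre of its underside, z up through the dimple. It starts upright on a place of the white full rack, within 5 mm of its centre; its yaw means nothing.
- cake_red: A rust-red pressed tea cake, hard and loose: round, 56 mm across (straight-sided from 8 to 29 mm up), 36 mm high, with a dimple in the top, about 0.11 kg. Origin at the centre of its underside, z up through the dimple. It starts upright on a place of the white full rack, within 5 mm of its centre; its yaw means nothing.
- cake_straw: A straw-yellow pressed tea cake, hard and loose: round, 56 mm across (straight-sided from 8 to 29 mm up), 36 mm high, with a dimple in the top, about 0.11 kg. Origin at the centre of its underside, z up through the dimple. It starts upright on a place of the white full rack, within 5 mm of its centre; its yaw means nothing.
- tag_black: A small flat black tag, 13 x 34 x 3 mm, fixed on the edge bar nearest the robot of the white full rack, in front of the place where the black cake starts: 50 mm towards the robot from that place along the rack's x, same y. Its top is flush with the slats. Origin at the centre of its underside. It stays there and records the old order.
- tag_green: A small flat green tag, 13 x 34 x 3 mm, fixed on the edge bar nearest the robot of the white full rack, in front of the place where the leaf-green cake starts: 50 mm towards the robot from that place along the rack's x, same y. Its top is flush with the slats. Origin at the centre of its underside. It stays there and records the old order.
- tag_red: A small flat red tag, 13 x 34 x 3 mm, fixed on the edge bar nearest the robot of the white full rack, in front of the place where the rust-red cake starts: 50 mm towards the robot from that place along the rack's x, same y. Its top is flush with the slats. Origin at the centre of its underside. It stays there and records the old order.
- tag_straw: A small flat yellow tag, 13 x 34 x 3 mm, fixed on the edge bar nearest the robot of the white full rack, in front of the place where the straw-yellow cake starts: 50 mm towards the robot from that place along the rack's x, same y. Its top is flush with the slats. Origin at the centre of its underside. It stays there and records the old order.
- full_rack: Low fixed rack, white frame, four wooden slats; 115 (x) x 330 (y) x 35 mm high, flat on top. Origin: centre of its underside; x points away from the robot, y to the robot's left, within 0.15 rad. Four places at x = 0, y = -120, -40, 40, 120 mm, each a pale 32 mm ring on a slat, 35 mm above the origin. Starts with one cake on each place, in any order. Either rack may be the nearer.
- empty_rack: Low fixed rack, blue frame, four wooden slats; 115 (x) x 330 (y) x 35 mm high, flat on top. Origin: centre of its underside; x points away from the robot, y to the robot's left, within 0.15 rad. Four places at x = 0, y = -120, -40, 40, 120 mm, each a pale 32 mm ring on a slat, 35 mm above the origin. Starts empty; receives the cakes.
Not all that is in view belongs to the job. What is shaped like the cake_red but pink or purple is not meant.

How it is judged:
At the end, for the whole second after the job is handed in: Each cake rests upright (within 0.15 rad) and released on the blue rack, at the place that mirrors its old one (old rack y = +120 mm goes to -120 mm, and so on), within 14 mm of the place's centre along each rack axis, its underside within 6 mm of slat height, at rest (under 0.02 m/s and 0.2 rad/s) (((y of tag_black in the frame of full_rack between -0.14 and -0.1 m and y of cake_black in the frame of empty_rack between 0.106 and 0.134 m) or (y of tag_black in the frame of full_rack between -0.06 and -0.02 m and y of cake_black in the frame of empty_rack between 0.026 and 0.054 m) or (y of tag_black in the frame of full_rack between 0.02 and 0.06 m and y of cake_black in the frame of empty_rack between -0.054 and -0.026 m) or (y of tag_black in the frame of full_rack between 0.1 and 0.14 m and y of cake_black in the frame of empty_rack between -0.134 and -0.106 m)) and x of cake_black in the frame of empty_rack between -0.014 and 0.014 m and z of cake_black in the frame of empty_rack between 0.029 and 0.041 m and angle between each of cake_black, cake_green, cake_red, cake_straw's own z axis and vertical below 0.15 rad and linear speed of each of cake_black, cake_green, cake_red, cake_straw below 0.02 m/s and angular speed of each of cake_black, cake_green, cake_red, cake_straw below 0.2 rad/s and contact force between each of cake_black, cake_green, cake_red, cake_straw and the fingers below 0.05 N and ((y of tag_green in the frame of full_rack between -0.14 and -0.1 m and y of cake_green in the frame of empty_rack between 0.106 and 0.134 m) or (y of tag_green in the frame of full_rack between -0.06 and -0.02 m and y of cake_green in the frame of empty_rack between 0.026 and 0.054 m) or (y of tag_green in the frame of full_rack between 0.02 and 0.06 m and y of cake_green in the frame of empty_rack between -0.054 and -0.026 m) or (y of tag_green in the frame of full_rack between 0.1 and 0.14 m and y of cake_green in the frame of empty_rack between -0.134 and -0.106 m)) and x of cake_green in the frame of empty_rack between -0.014 and 0.014 m and z of cake_green in the frame of empty_rack between 0.029 and 0.041 m and ((y of tag_red in the frame of full_rack between -0.14 and -0.1 m and y of cake_red in the frame of empty_rack between 0.106 and 0.134 m) or (y of tag_red in the frame of full_rack between -0.06 and -0.02 m and y of cake_red in the frame of empty_rack between 0.026 and 0.054 m) or (y of tag_red in the frame of full_rack between 0.02 and 0.06 m and y of cake_red in the frame of empty_rack between -0.054 and -0.026 m) or (y of tag_red in the frame of full_rack between 0.1 and 0.14 m and y of cake_red in the frame of empty_rack between -0.134 and -0.106 m)) and x of cake_red in the frame of empty_rack between -0.014 and 0.014 m and z of cake_red in the frame of empty_rack between 0.029 and 0.041 m and ((y of tag_straw in the frame of full_rack between -0.14 and -0.1 m and y of cake_straw in the frame of empty_rack between 0.106 and 0.134 m) or (y of tag_straw in the frame of full_rack between -0.06 and -0.02 m and y of cake_straw in the frame of empty_rack between 0.026 and 0.054 m) or (y of tag_straw in the frame of full_rack between 0.02 and 0.06 m and y of cake_straw in the frame of empty_rack between -0.054 and -0.026 m) or (y of tag_straw in the frame of full_rack between 0.1 and 0.14 m and y of cake_straw in the frame of empty_rack between -0.134 and -0.106 m)) and x of cake_straw in the frame of empty_rack between -0.014 and 0.014 m and z of cake_straw in the frame of empty_rack between 0.029 and 0.041 m); the robot touches nothing.
It fails at once if a cake is dropped or thrown (faster than 0.6 m/s with no finger on it) ((linear speed of cake_black above 0.6 m/s and contact force between cake_black and the fingers below 0.01 N) or (linear speed of cake_green above 0.6 m/s and contact force between cake_green and the fingers below 0.01 N) or (linear speed of cake_red above 0.6 m/s and contact force between cake_red and the fingers below 0.01 N) or (linear speed of cake_straw above 0.6 m/s and contact force between cake_straw and the fingers below 0.01 N)).
It also fails if it takes over 86 s, if anything falls off the work surface, if the arm or the gripper's body presses on something with over 40 N, if the wrist force passes 120 N, or if a joint passes its speed limit or range.

### The arm

A 7-joint arm with a two-finger parallel gripper is mounted at the origin on the work surface. World frame = base frame: x ahead of the robot, y to its left, z up, the work surface at z = 0. Lengths are in m, angles in rad, forces in N, time in s.
With the tool pointing down it reaches from about 0.425 to 0.875 m from the base axis. Payload 4.7 kg.
Tool frame: the origin (TCP) lies midway between the tips of the shut fingers; the grasp point (between the pads) lies 19 mm behind it; x points along the fingers, z is the direction in which the jaws open and shut, and the axes are right-handed (so a half turn about x gives the same grasp; the last joint's range is limited). The gripper opens to 87 mm and grips with 3 to 60 N. Pads are 19 mm wide; open, the fingers measure 117 mm over their backs; the gripper's body (75 mm by 190 mm) begins 51 mm behind the grasp point.
Start: joints at [1.159, 0.321, -0.07, 1.45, 0.023, 1.371, -0.057], TCP at [0.268, -0.592, 0.223] pointing down, gripper open.
Joint ranges: [-2.86, 2.86], [-0.3, 2.09], [-1.38, 1.24], [0.06, 2.45], [-1.56, 4.7], [0.09, 2.05], [-2.69, 2.69]. Speed limits (rad/s): [2.57, 2.57, 3.14, 3.14, 3.14, 3.14, 3.14].

### API

Orientations are given as a rotation vector (axis times angle).
In Python, from bench import ctrl gives the robot as it stands.
- The arm moves only by the shell command python3 -m pendant 'ROWS' [OPENING] [FORCE]. ROWS is JSON, a list of rows, each an object with "travel": the shift along the tool's x, y, z in m, a list of three; "twist": the turn about the tool's x in rad. In form: [{"travel": [x, y, z], "twist": twist}, ...]. A call has 1 to 10 rows; each row is the pose to reach, as a shift and turn from the pose measured when the call began, along the tool's axes at that moment; what a row does not reach only later rows make up. A row lasts 1/8 s, in which the tool goes at most 62.5 mm and 10.7 degrees, less where a joint would pass 70% of its speed; a pose out of reach is approached as far as the arm can. A call with a gripper value outside its range is refused whole. OPENING is the opening, from -1 (shut) to 1 (fully open), so that 0 is half open, set as the call begins (- or left out, the last holds). The fingers move at their own pace and stop on an object; FORCE is the grip in N (left out, the last holds). Time passes only in rows, so rows that repeat a pose let the fingers close. It gives the time, the measured TCP pose, the force and the opening at its end, in the units of the state.
- ctrl.get_state(): the state, without advancing time (a new reading comes with each control period).
- ctrl.get_image(name): name is "side" or "top" or "wrist"; returns the picture (420x560x3 uint8, red, green, blue); there is no depth.
- ctrl.camera_model(name): a dict with "K" (3x3 intrinsics, pixels), "distortion" ([k1, k2, p1, p2, k3] as OpenCV has them; the pictures are not rectified), "rvec" (rotation vector, rad) and "tvec" (3), from world to camera coordinates, as OpenCV has them; the wrist camera has in their place "T_tool_cam" (4x4, takes a point from camera to tool coordinates, whose origin is the TCP and whose axes are the tool frame's). Camera axes: x right, y down, z forward; pixel columns grow to the right and rows downward; lengths in m; the calibration is good to about 2 mm. A picture is of the moment at which its call begins: read the wrist's pose just before it. camera_model takes no time and is no camera call.
- ctrl.close_job(): hands the job in, once; it reports no verdict.
The state is a dict: "time": time; "joint_positions": joint angles; "qd": joint speeds; "joint_torque": joint torques, N m; "position": TCP position; "tool_rot": TCP orientation; "ft_force": force on the tool from outside, world axes, zero at the start; "torque": the same for the moment, N m; "grip_width": opening from 0.0 (shut) to 1.0 (fully open).
Only numpy, scipy, OpenCV 4.12 (cv2) and the standard library are available. Lean on these libraries where they do the work, as an engineer would, in place of code of your own. Each camera call takes 0.05 s, during which the arm holds its last target.

## Working session

There is one attempt and no reset: what is moved stays moved. The work goes in short steps, Python scripts to look and compute and a shell command to move; the robot and the scene stay as the last step left them, time stands still between calls to the robot, and variables do not carry over. Pictures are saved under pics/ and viewed, and the job is handed in when it is done.

```bash
ls; mkdir -p pics
python3 - <<'E'
from bench import ctrl
import cv2
print(ctrl.get_state())
for n in("side","top","wrist"):
    im=ctrl.get_image(n); cv2.imwrite(f"pics/{n}0.png",im[:,:,::-1])
    print(n,ctrl.camera_model(n))
E
```

```text
pics
{'time': 0.0, 'joint_positions': array([ 1.15908401,  0.3218081 , -0.07010087,  1.45168383,  0.02258072,
        1.37078619, -0.05690691]), 'qd': array([-1.39245407e-04, -1.19097288e-03, -8.99940105e-06, -8.65966617e-05,
       -8.09881911e-04,  1.15031213e-04,  5.58575346e-04]), 'joint_torque': array([ 1.40073048e-04, -4.91288352e+01, -4.03785277e-01, -3.12525558e+01,
       -6.38705771e-02,  4.37966001e-02,  1.70072376e-04]), 'position': array([ 0.26823004, -0.59146523,  0.22146687]), 'tool_rot': array([ 0.89106283,  1.38275279, -0.88947713]), 'ft_force': array([-0.28475549,  0.97313249,  0.53560082]), 'torque': array([-0.03575401, -0.08498199, -0.00025018]), 'grip_width': 1.0016729249588743}
side {'K': array([[463.36148154,   0.        , 288.64722055],
       [  0.        , 463.36148154, 208.76172103],
       [  0.        ,   0.        ,   1.        ]]), 'distortion': array([-0.13168081,  0.        ,  0.        ,  0.        ,  0.        ]), 'rvec': array([ 0.94157808, -2.50477053,  1.00213823]), 'tvec': array([0.41831779, 0.231872  , 0.6172214 ])}
top {'K': array([[408.842002
[... 244 characters left out ...]
2875964, -2.16785402,  0.18289288]), 'tvec': array([0.05298828, 0.51146896, 0.81952578])}
wrist {'K': array([[293.2739512 ,   0.        , 278.03612274],
       [  0.        , 293.2739512 , 210.54228837],
       [  0.        ,   0.        ,   1.        ]]), 'distortion': array([-0.02075617,  0.        ,  0.        ,  0.        ,  0.        ]), 'T_tool_cam': array([[ 1.92163710e-04, -2.50720333e-01,  9.68059542e-01,
        -1.62477641e-01],
       [-1.01164199e-03, -9.68059114e-01, -2.50720021e-01,
         6.81256157e-02],
       [ 9.99999470e-01, -9.31150396e-04, -4.39665049e-04,
         1.79844447e-04],
       [ 0.00000000e+00,  0.00000000e+00,  0.00000000e+00,
         1.00000000e+00]])}
```

View pics/top0.png

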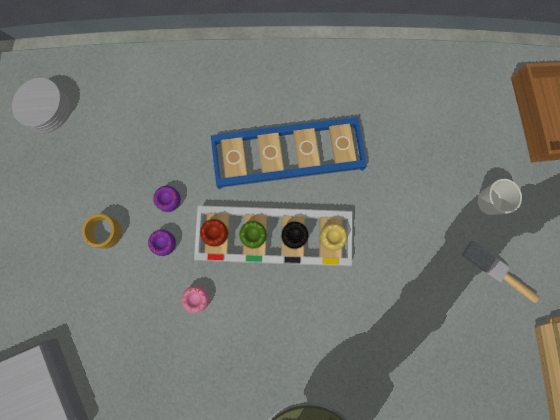

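View pics/side0.png

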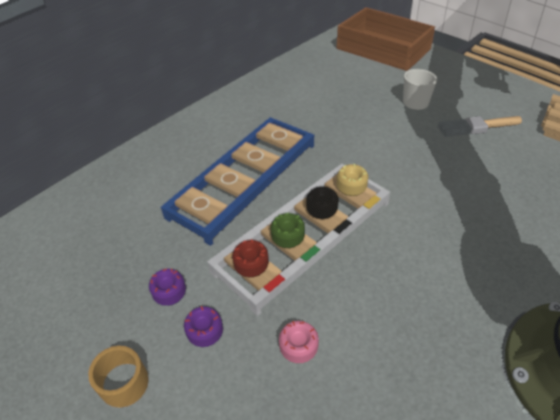

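View pics/wrist0.png

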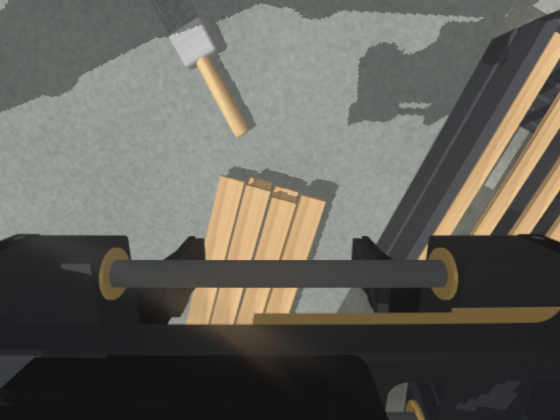

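The top view has the robot at the bottom. On the white rack, left to right, are red (213,232), green (253,235), black (294,235) and straw (333,237), each behind its own tag. The blue rack's rings are at about (233,157), (270,152), (307,148) and (343,143).

Candidates that could be confused for red: rust-red (213,232) top is the one I want. Pink (195,299) and the two purples (167,198) and (162,242) sit off the rack and are not meant. Next I'll measure.

```bash
cat > h.py <<'E'
import numpy as np, cv2
from scipy.spatial.transform import Rotation as R
from bench import ctrl
def pose():
    s=ctrl.get_state(); return s, R.from_rotvec(s["tool_rot"]).as_matrix(), np.array(s["position"])
def cast(name,uv,z,st=None):
    m=ctrl.camera_model(name)
    p=cv2.undistortPoints(np.float64(uv).reshape(-1,1,2),m["K"],m["distortion"]).reshape(-1,2)
    d=np.c_[p,np.ones(len(p))]
    if name=="wrist":
        Rt,pt=st; T=m["T_tool_cam"]; Rc=Rt@T[:3,:3]; o=Rt@T[:3,3]+pt
    else:
        Rm=cv2.Rodrigues(m["rvec"])[0]; Rc=Rm.T; o=-Rm.T@m["tvec"]
    w=d@Rc.T
    return o+w*((z-o[2])/w[:,2])[:,None]
def proj(name,P,st=None):
    m=ctrl.camera_model(name); P=np.float64(P).reshape(-1,3)
    if name=="wrist":
        Rt,pt=st; T=m["T_tool_cam"]; Rc=Rt@T[:3,:3]; o=Rt@T[:3,3]+pt
        rv=cv2.Rodrigues(Rc.T)[0]; tv=-Rc.T@o
    else: rv,tv=m["rvec"],m["tvec"]
    return cv2.projectPoints(P,rv,tv,m["K"],m["distortion"])[0].reshape(-1,2)
E
python3 - <<'E'
from h import *
s,Rt,p=pose(); print(np.round(Rt,3),p)
im=cv2.imread("pics/top0.png"); hsv=cv2.cvtColor(im,cv2.COLOR_BGR2HSV)
cv2.imwrite("pics/crop0.png",cv2.resize(im[110:280,185:375],None,fx=4,fy=3.5,interpolation=cv2.INTER_CUBIC)[:600])
rng={"red":([0,120,50],[8,255,255]),"red2":([172,120,50],[180,255,255]),"green":([40,100,30],[75,255,255]),"yellow":([22,120,120],[32,255,255]),"black":([0,0,0],[180,255,40]),"blue":([100,120,40],[120,255,255]),"white":([0,0,170],[180,30,255])}
for k,(a,b) in rng.items():
    m=cv2.inRange(hsv,np.array(a),np.array(b)); m[:100]=0;m[290:]=0;m[:,:185]=0;m[:,380:]=0
    n,l,st,c=cv2.connectedComponentsWithStats(m)
    for i in range(1,n):
        if st[i,4]>25: print(k,st[i],np.round(c[i],2),np.round(cast("top",c[i],.035)[0],4),np.round(cast("top",c[i],.055)[0],4))
E
```

```text
[[-0.001  0.911  0.413]
 [ 0.001  0.413 -0.911]
 [-1.    -0.    -0.001]] [ 0.26829251 -0.59157633  0.22169353]
red [200 219  28  27 572] [213.42 232.39] [0.4766 0.188  0.035 ] [0.4744 0.185  0.055 ]
red [208 254  16   6  94] [215.34 256.5 ] [0.4261 0.1838 0.035 ] [0.425  0.1809 0.055 ]
green [240 221  27  27 542] [252.54 234.2 ] [0.4715 0.1059 0.035 ] [0.4693 0.1048 0.055 ]
green [246 256  16   6  81] [253.53 258.04] [0.4217 0.1043 0.035 ] [0.4207 0.1033 0.055 ]
yellow [320 224  27  27 525] [332.85 236.59] [ 0.4634 -0.0625  0.035 ] [ 0.4614 -0.0597  0.055 ]
yellow [323 258  16   6  95] [330.42 260.53] [ 0.4134 -0.0556  0.035 ] [ 0.4126 -0.0529  0.055 ]
black [282 222  26  26 532] [294.42 234.54] [0.4692 0.0182 0.035 ] [0.4671 0.0191 0.055 ]
black [285 257  15   6  54] [292.02 259.46] [0.4172 0.0244 0.035 ] [0.4164 0.0252 0.055 ]
blue [ 211  117  156   71 2606] [289.29 152.71] [0.6474 0.025  0.035 ] [0.6411 0.0258 0.055 ]
white [195 207 157  53 968] [261.01 217.82] [0.5058 0.0878 0.035 ] [0.5029 0.0871 0.055 ]
white [339 231  13  34 153] [346.99 252.78] [ 0.4288 -0.091   0.035 ] [ 0.4277 -0.0875  0.055 ]
white [224 254  21   8 123] [234.28 257.51] [0.4234 0.1443 0.035 ] [0.4224 0.1423 0.055 ]
white [263 256  20   7 127] [272.57 258.98] [0.419  0.0648 0.035 ] [0.4181 0.0647 0.055 ]
white [301 257  21   7 125] [311.1  260.45] [ 0.4144 -0.0153  0.035 ] [ 0.4136 -0.0135  0.055 ]
```

View pics/crop0.png

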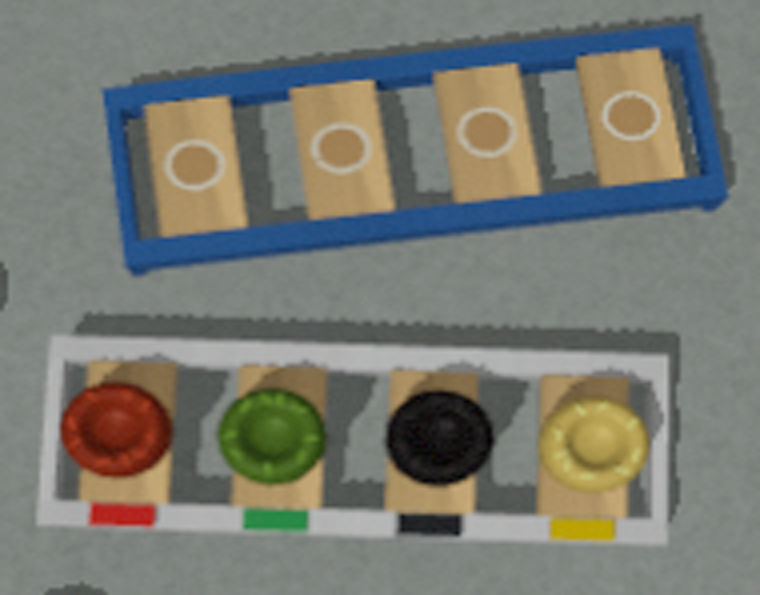

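Run:
```python
from h import *
im=cv2.imread("pics/top0.png"); hsv=cv2.cvtColor(im,cv2.COLOR_BGR2HSV)
pts=[]
for c in [(233,157),(270,152),(307,148),(343,143)]:
    x,y=c; p=im[y-14:y+15,x-14:x+15].astype(float)
    sat=hsv[y-14:y+15,x-14:x+15,1].astype(np.uint8)
    m=(sat<75).astype(np.uint8)  # ring desaturated vs wood
    n,l,st,ce=cv2.connectedComponentsWithStats(m)
    yy,xx=np.mgrid[-14:15,-14:15]; r=np.hypot(xx,yy)
    sel=(m>0)&(r<10)
    q=np.c_[xx[sel],yy[sel]].astype(np.float32)
    el=cv2.fitEllipse(q) if len(q)>5 else None
    (ccx,ccy)=el[0] if el else (0,0)
    pts.append((x+ccx,y+ccy)); print(c,sel.sum(),el)
W=cast("top",pts,.035); print(np.round(W,4)); print("mean",W.mean(0)); d=W[0]-W[3]; print("len",np.hypot(*d[:2]),"yaw",np.arctan2(-d[0],d[1]))
# side view: tags/cakes/rings
im=cv2.imread("pics/side0.png"); hsv=cv2.cvtColor(im,cv2.COLOR_BGR2HSV)
pr=proj("side",W);print("rings top->side",np.round(pr,1))
rng={"red":([0,120,50],[8,255,255]),"green":([40,100,30],[75,255,255]),"yellow":([20,100,120],[32,255,255]),"black":([0,0,0],[180,255,38])}
for k,(a,b) in rng.items():
    m=cv2.inRange(hsv,np.array(a),np.array(b)); m[:150]=0;m[310:]=0;m[:,:205]=0;m[:,395:]=0
    n,l,st,c=cv2.connectedComponentsWithStats(m)
    for i in range(1,n):
        if st[i,4]>40: print(k,st[i],np.round(c[i],2),np.round(cast("side",c[i],.035)[0],4),np.round(cast("side",c[i],.053)[0],4))
cv2.imwrite("pics/side_crop.png",cv2.resize(im[110:300,155:395],None,fx=3,fy=3))
```

```text
(233, 157) 80 ((0.14854219555854797, -0.3167036473751068), (13.157027244567871, 13.831707954406738), 77.1053466796875)
(270, 152) 81 ((-0.057531505823135376, -0.07399475574493408), (13.245012283325195, 13.55284595489502), 113.30976867675781)
(307, 148) 75 ((-0.7189019322395325, -0.79933762550354), (13.202606201171875, 13.61902904510498), 110.7760238647461)
(343, 143) 66 ((-0.6969342827796936, -0.36400070786476135), (12.707640647888184, 13.660748481750488), 106.33341217041016)
[[ 0.6404  0.1466  0.035 ]
 [ 0.6498  0.0669  0.035 ]
 [ 0.6593 -0.0123  0.035 ]
 [ 0.6689 -0.0916  0.035 ]]
mean [0.65462011 0.02741355 0.035     ]
len 0.2398740073351626 yaw 0.11912817369260917
rings top->side [[199.7 202. ]
 [228.7 176.8]
 [254.7 154.1]
 [278.4 133.6]]
red [ 233  240   35   37 1012] [250.11 258.28] [0.4831 0.177  0.035 ] [0.4721 0.186  0.053 ]
red [264 275  20  16 154] [273.51 282.59] [0.4235 0.1867 0.035 ] [0.4144 0.1955 0.053 ]
green [272 214  32  33 864] [287.44 230.12] [0.4779 0.0943 0.035 ] [0.467  0.1059 0.053 ]
green [302 247  16  13  90] [309.8  253.17] [0.4184 0.1075 0.035 ] [0.4094 0.1187 0.053 ]
yellow [337 165  30  31 728] [352.02 180.22] [ 0.469  -0.0746  0.035 ] [ 0.4585 -0.0578  0.053 ]
yellow [363 195  16  13 107] [371.05 201.42] [ 0.4109 -0.0518  0.035 ] [ 0.4021 -0.0356  0.053 ]
black [307 188  30  30 665] [321.54 202.91] [0.4748 0.0079 0.035 ] [0.464  0.0221 0.053 ]
```

View pics/side_crop.png

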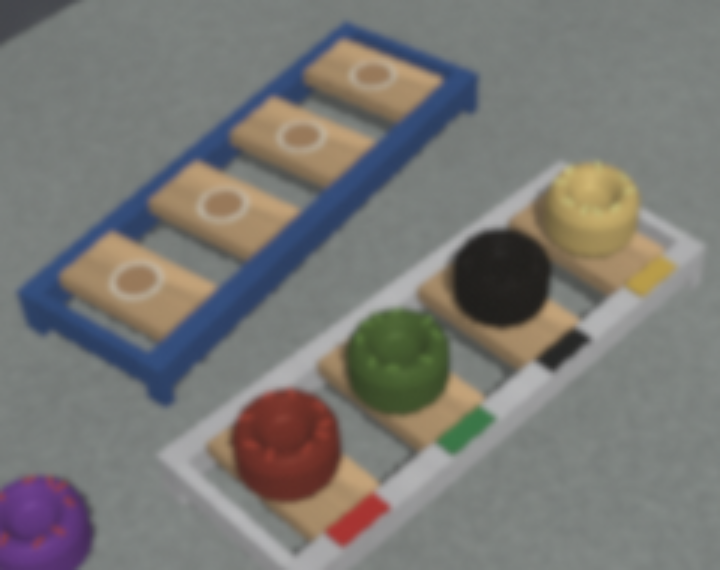

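```bash
python3 -m pendant '[{"travel":[0,0.05,-0.04],"twist":-0.14},{"travel":[0,0.10,-0.08],"twist":-0.3},{"travel":[0,0.15,-0.12],"twist":-0.45},{"travel":[0,0.20,-0.16],"twist":-0.6},{"travel":[0,0.25,-0.20],"twist":-0.75},{"travel":[0,0.30,-0.24],"twist":-0.9},{"travel":[0,0.345,-0.272],"twist":-1.05},{"travel":[0,0.345,-0.272],"twist":-1.093}]' 1 20
python3 - <<'E'
from h import *
s,Rt,p=pose(); print(s["time"],s["joint_positions"].round(2),p,np.round(Rt,3))
d=np.array([.473,.1855,.16])-p; print(Rt.T@d)
E
```

```text
time: 1.15
position: [0.4726, -0.1952, 0.2223]
tool_rot: [0.033, 1.57, -0.029]
ft_force: [-0.4, -1.3, -0.4]
grip_width: 1.002
1.15 [ 0.8   0.05 -0.47  1.78  0.02  1.32  0.29] [ 0.47258238 -0.19519637  0.22230898] [[ 0.001  0.04   0.999]
 [ 0.003  0.999 -0.04 ]
 [-1.     0.003  0.   ]]
[ 0.0634117   0.3802299  -0.01471346]
```

```bash
python3 -m pendant '[{"travel":[0,0.055,-0.002],"twist":0.01},{"travel":[0.01,0.11,-0.004],"twist":0.01},{"travel":[0.02,0.165,-0.006],"twist":0.01},{"travel":[0.03,0.22,-0.009],"twist":0.01},{"travel":[0.04,0.275,-0.012],"twist":0.01},{"travel":[0.05,0.33,-0.014],"twist":0.01},{"travel":[0.062,0.38,-0.015],"twist":0.01},{"travel":[0.062,0.38,-0.015],"twist":0.01}]'
python3 - <<'E'
from h import *
s,Rt,p=pose(); print(s["time"],s["joint_positions"].round(2),p,np.round(Rt,3))
im=ctrl.get_image("wrist"); cv2.imwrite("pics/w1.png",im[:,:,::-1])
for q in [(.473,.1855,.071),(.473,.1855,.043)]: print(proj("wrist",q,(Rt,p)))
im=ctrl.get_image("top"); cv2.imwrite("pics/t1.png",im[:,:,::-1])
d=np.array([.473,.1855,.042])-p; print(Rt.T@d)
E
```

```text
time: 2.15
position: [0.4707, 0.1899, 0.1607]
tool_rot: [0.037, 1.572, -0.029]
ft_force: [0.3, -1.3, 0.3]
grip_width: 1.001
2.15 [ 0.38  0.12 -0.86  1.86  0.1   1.2  -0.55] [0.47073379 0.18994983 0.16066191] [[-0.002  0.042  0.999]
 [ 0.005  0.999 -0.042]
 [-1.     0.005 -0.002]]
[[281.09022025 218.75396526]]
[[280.84785524 211.01213985]]
[ 0.11863335 -0.0049621   0.00266308]
```

View pics/w1.png

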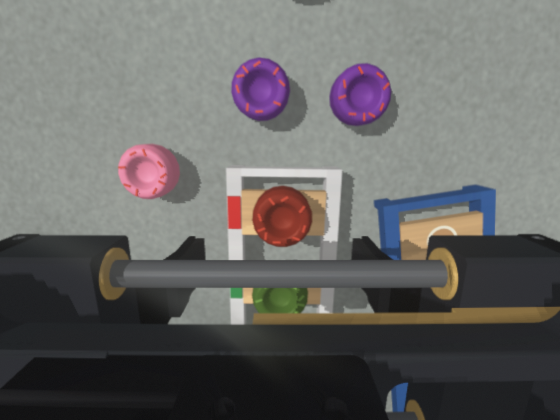

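The wrist view shows the red cake at (282,215), against a predicted (281,215), so the estimate holds. The pink cake (148,171) and the purples (261,88) and (360,94) are clearly off the rack. I'll descend and grip.

```bash
python3 -m pendant '[{"travel":[0.04,-0.005,0.0027],"twist":0},{"travel":[0.08,-0.005,0.0027],"twist":0},{"travel":[0.105,-0.005,0.0027],"twist":0},{"travel":[0.1185,-0.005,0.0027],"twist":0},{"travel":[0.1185,-0.005,0.0027],"twist":0}]'
python3 -m pendant '[{"travel":[0,0,0],"twist":0},{"travel":[0,0,0],"twist":0},{"travel":[0,0,0],"twist":0},{"travel":[0,0,0],"twist":0},{"travel":[0,0,0],"twist":0},{"travel":[0,0,0],"twist":0}]' -1 20
```

```text
time: 2.88
position: [0.4747, 0.1792, 0.0422]
tool_rot: [0.041, 1.572, -0.038]
ft_force: [0.0, -0.1, 0.3]
grip_width: 1.001
time: 3.62
position: [0.4747, 0.1793, 0.0425]
tool_rot: [0.041, 1.572, -0.038]
ft_force: [-2.1, -1.1, 3.5]
grip_width: 0.64
```

Run:
```python
from h import *
s,Rt,p=pose(); print(p,s["grip_width"])
im=ctrl.get_image("wrist"); cv2.imwrite("pics/w2.png",im[:,:,::-1])
for q in [(p[0],p[1],.071),(.473,.1855,.071)]: print(proj("wrist",q,(Rt,p)))
```

```text
[0.47471756 0.17930741 0.04247791] 0.6398034397459555
[[278.24017714 274.97803382]]
[[274.14403142 263.75382285]]
```

View pics/w2.png

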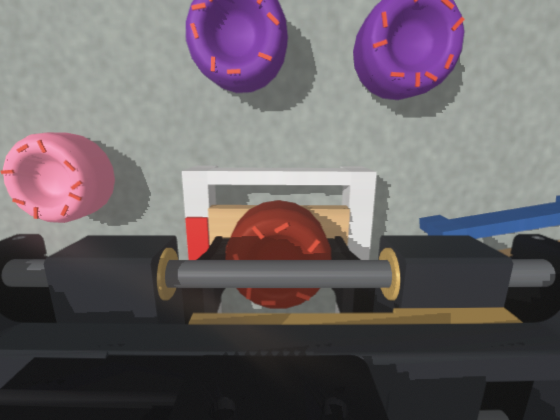

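The pads are about 6 mm off the cake's centre along y (rim centre around row 255–264, grip axis at 275). I'll open, shift and grip again.

```bash
python3 -m pendant '[{"travel":[0,0,0],"twist":0},{"travel":[0,0,0],"twist":0},{"travel":[0,0.0065,0],"twist":0},{"travel":[0,0.0065,0],"twist":0},{"travel":[0,0.0065,0],"twist":0}]' 0.8 20
python3 -m pendant '[{"travel":[0,0,0],"twist":0},{"travel":[0,0,0],"twist":0},{"travel":[0,0,0],"twist":0},{"travel":[0,0,0],"twist":0}]' -1 25
python3 - <<'E'
from h import *
s,Rt,p=pose(); print(p,s["grip_width"])
im=ctrl.get_image("wrist"); cv2.imwrite("pics/w3.png",im[180:330,180:380,::-1])
s,Rt,p=pose(); print(p)
d=np.array([.6675,-.090,p[2]+.07])-p; print(Rt.T@d, np.arctan2(Rt[1,2],Rt[0,2]))
E
```

```text
time: 4.3
position: [0.475, 0.1859, 0.0424]
tool_rot: [0.04, 1.572, -0.038]
ft_force: [-0.4, -0.1, 0.1]
grip_width: 0.897
time: 4.8
position: [0.475, 0.1858, 0.0424]
tool_rot: [0.04, 1.572, -0.038]
ft_force: [0.4, -0.3, -0.6]
grip_width: 0.64
[0.4750025  0.18584658 0.04240821] 0.6395427502971291
[0.47501574 0.18586061 0.04242537]
[-0.07072974 -0.26587462  0.20580879] -0.04957813294684569
```

View pics/w3.png

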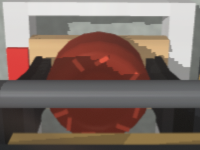

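```bash
python3 -m pendant '[{"travel":[-0.035,0,0],"twist":0},{"travel":[-0.07,0,0],"twist":0},{"travel":[-0.07,-0.02,0.016],"twist":-0.03},{"travel":[-0.07,-0.065,0.05],"twist":-0.06},{"travel":[-0.07,-0.11,0.085],"twist":-0.1},{"travel":[-0.07,-0.155,0.12],"twist":-0.13},{"travel":[-0.07,-0.2,0.155],"twist":-0.16},{"travel":[-0.07,-0.245,0.19],"twist":-0.169},{"travel":[-0.07,-0.266,0.206],"twist":-0.169},{"travel":[-0.07,-0.266,0.206],"twist":-0.169}]'
python3 -m pendant '[{"travel":[0,0,0],"twist":0},{"travel":[0,0,0],"twist":0}]'
python3 - <<'E'
from h import *
im=ctrl.get_image("wrist"); cv2.imwrite("pics/w4.png",im[:,:,::-1])
s,Rt,p=pose(); print(s["time"],p,s["grip_width"],s["joint_positions"].round(2))
d=np.array([.6675,-.090,.043])-p; print(Rt.T@d, np.arctan2(Rt[1,2],Rt[0,2]))
for q in [(.6675,-.09,.035),(.658,-.0108,.035),(.6485,.0685,.035)]:print(proj("wrist",q,(Rt,p)))
E
```

```text
time: 6.1
position: [0.6679, -0.0935, 0.1104]
tool_rot: [-0.089, 1.572, 0.091]
ft_force: [0.5, 0.7, -1.3]
grip_width: 0.64
time: 6.35
position: [0.6674, -0.0922, 0.1104]
tool_rot: [-0.09, 1.572, 0.093]
ft_force: [0.1, 0.3, 0.3]
grip_width: 0.637
6.4 [ 0.66747571 -0.09219229  0.11056664] 0.6356380405119572 [ 0.59  0.53 -0.67  1.5   0.34  1.23 -0.01]
[0.06756945 0.00205216 0.00046556] 0.11640853541729326
[[278.78953724 215.59151473]]
[[278.4444385 116.4895773]]
[[2.78051235e+02 1.11655452e-01]]
```

View pics/w4.png

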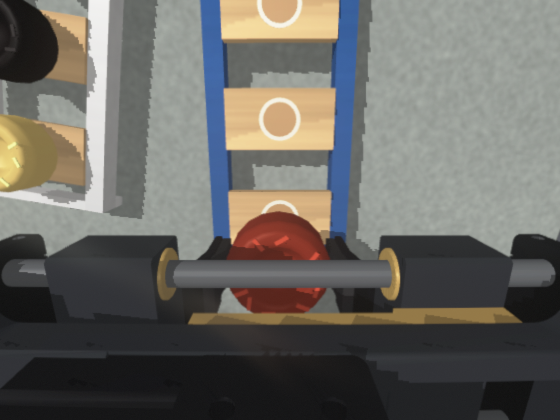

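The ring for y=-40 is at (279.5,119), against a predicted (278,116.5), so the top camera's y is the better one. I'll use blue targets of about (0.6685,-0.0915), (0.6588,-0.0122), (0.649,0.067) and (0.6395,0.1467). I'll lower almost straight down.

```bash
python3 -m pendant '[{"travel":[0.03,0.0005,0.001],"twist":0},{"travel":[0.05,0.0005,0.001],"twist":0},{"travel":[0.06,0.0005,0.001],"twist":0},{"travel":[0.065,0.0005,0.001],"twist":0},{"travel":[0.068,0.0005,0.001],"twist":0},{"travel":[0.068,0.0005,0.001],"twist":0}]'
python3 -m pendant '[{"travel":[0,0,0],"twist":0},{"travel":[0,0,0],"twist":0},{"travel":[0,0,0],"twist":0},{"travel":[0,0,0],"twist":0},{"travel":[0,0,0],"twist":0}]' 1
```

```text
time: 7.15
position: [0.6685, -0.0916, 0.043]
tool_rot: [-0.09, 1.571, 0.092]
ft_force: [-0.4, 0.4, -0.3]
grip_width: 0.637
time: 7.78
position: [0.6685, -0.0915, 0.043]
tool_rot: [-0.09, 1.571, 0.093]
ft_force: [-0.2, -0.3, 0.7]
grip_width: 0.989
```

```bash
python3 -m pendant '[{"travel":[-0.035,0,0],"twist":0},{"travel":[-0.075,0,0],"twist":0},{"travel":[-0.075,0.03,-0.025],"twist":0.03},{"travel":[-0.075,0.07,-0.057],"twist":0.06},{"travel":[-0.075,0.11,-0.09],"twist":0.1},{"travel":[-0.075,0.15,-0.122],"twist":0.13},{"travel":[-0.075,0.19,-0.154],"twist":0.17},{"travel":[-0.075,0.2186,-0.175],"twist":0.17},{"travel":[-0.075,0.2186,-0.175],"twist":0.17},{"travel":[-0.075,0.2186,-0.175],"twist":0.17}]'
python3 -m pendant '[{"travel":[0,0,0],"twist":0},{"travel":[0,0,0],"twist":0}]'
python3 - <<'E'
from h import *
im=ctrl.get_image("wrist"); cv2.imwrite("pics/w5.png",im[:,:,::-1])
t=ctrl.get_image("top"); cv2.imwrite("pics/t5.png",t[:,:,::-1])
s,Rt,p=pose(); print(s["time"],p,s["grip_width"],s["joint_positions"].round(2))
d=np.array([.469,.105,.0425])-p; print(Rt.T@d, np.arctan2(Rt[1,2],Rt[0,2]))
for q in [(.469,.105,.071),(.469,.105,.04)]:print(proj("wrist",q,(Rt,p)))
E
```

```text
time: 9.02
position: [0.4702, 0.1045, 0.119]
tool_rot: [0.043, 1.572, -0.042]
ft_force: [0.0, -0.8, -0.5]
grip_width: 1.001
time: 9.28
position: [0.4707, 0.1038, 0.1189]
tool_rot: [0.045, 1.572, -0.043]
ft_force: [0.2, -0.0, 0.1]
grip_width: 1.006
9.375 [0.47044095 0.10414248 0.11887079] 1.0023655407508247 [ 0.53  0.1  -0.83  1.96  0.08  1.11 -0.39]
[ 0.07637396  0.00069061 -0.00136031] -0.055057797212021656
[[276.33141641 227.11409901]]
[[276.58608164 216.06982209]]
```

View pics/w5.png

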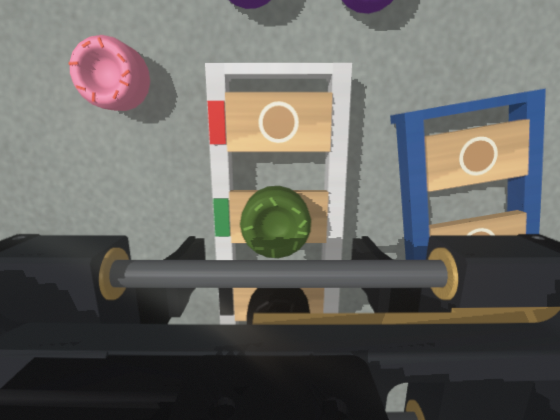

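View pics/t5.png

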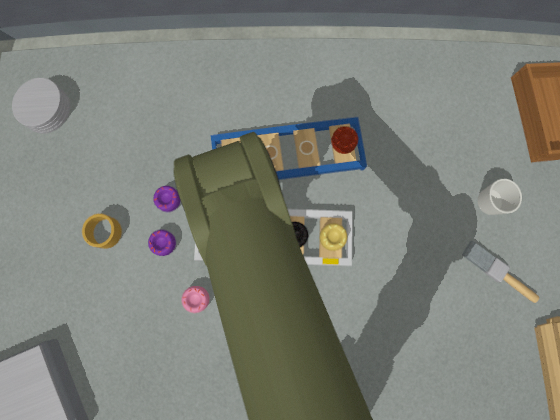

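Red stands on the rightmost blue place at (344,139). The green cake is centred at (276,221), where predicted. I'll descend and grip.

```bash
python3 -m pendant '[{"travel":[0.035,0.0007,-0.001],"twist":0},{"travel":[0.06,0.0007,-0.001],"twist":0},{"travel":[0.0765,0.0007,-0.001],"twist":0},{"travel":[0.0765,0.0007,-0.001],"twist":0}]'
python3 -m pendant '[{"travel":[0,0,0],"twist":0},{"travel":[0,0,0],"twist":0},{"travel":[0,0,0],"twist":0},{"travel":[0,0,0],"twist":0},{"travel":[0,0,0],"twist":0}]' -1 25
python3 - <<'E'
from h import *
im=ctrl.get_image("wrist"); cv2.imwrite("pics/w6.png",im[180:330,180:380,::-1])
s,Rt,p=pose(); print(p,s["grip_width"])
d=np.array([.6588,-.0122,p[2]])-p; print(Rt.T@d, np.arctan2(Rt[1,2],Rt[0,2]))
E
```

```text
time: 9.88
position: [0.4685, 0.1049, 0.0414]
tool_rot: [0.044, 1.575, -0.042]
ft_force: [-0.6, -0.5, 0.4]
grip_width: 0.999
time: 10.5
position: [0.4688, 0.1049, 0.0418]
tool_rot: [0.044, 1.574, -0.042]
ft_force: [-0.6, -0.2, 3.4]
grip_width: 0.63
[0.46881661 0.10488451 0.04179985] 0.6373183403785782
[-0.00082644 -0.10645327  0.19613641] -0.05504821774673265
```

View pics/w6.png

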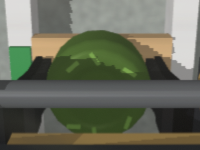

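```bash
python3 -m pendant '[{"travel":[-0.035,0,0],"twist":0},{"travel":[-0.07,0,0],"twist":0},{"travel":[-0.07,-0.012,0.022],"twist":-0.03},{"travel":[-0.07,-0.034,0.062],"twist":-0.06},{"travel":[-0.07,-0.056,0.102],"twist":-0.1},{"travel":[-0.07,-0.077,0.142],"twist":-0.14},{"travel":[-0.07,-0.098,0.18],"twist":-0.174},{"travel":[-0.07,-0.1065,0.196],"twist":-0.174},{"travel":[-0.07,-0.1065,0.196],"twist":-0.174},{"travel":[-0.07,-0.1065,0.196],"twist":-0.174}]'
python3 -m pendant '[{"travel":[0,0,0],"twist":0},{"travel":[0,0,0],"twist":0}]'
python3 - <<'E'
from h import *
im=ctrl.get_image("wrist"); cv2.imwrite("pics/w7.png",im[:,:,::-1])
s,Rt,p=pose(); print(s["time"],p,s["grip_width"],s["joint_positions"].round(2))
d=np.array([.6588,-.0122,.0422])-p; print(Rt.T@d, np.arctan2(Rt[1,2],Rt[0,2]))
for q in [(.649,.067,.035),(.6395,.1467,.035)]:print(proj("wrist",q,(Rt,p)))
E
```

```text
time: 11.8
position: [0.6578, -0.0111, 0.1106]
tool_rot: [-0.093, 1.573, 0.096]
ft_force: [-0.2, 0.8, -0.7]
grip_width: 0.629
time: 12.05
position: [0.6573, -0.0104, 0.1108]
tool_rot: [-0.094, 1.573, 0.097]
ft_force: [-0.8, 0.5, -0.7]
grip_width: 0.635
12.1 [ 0.65745645 -0.01068996  0.11084307] 0.6344550481626605 [ 0.52  0.51 -0.72  1.54  0.35  1.23 -0.14]
[ 0.0686333  -0.0018156   0.00145948] 0.12104098609124529
[[279.82749524 121.64223104]]
[[280.13809954   5.69792542]]
```

View pics/w7.png

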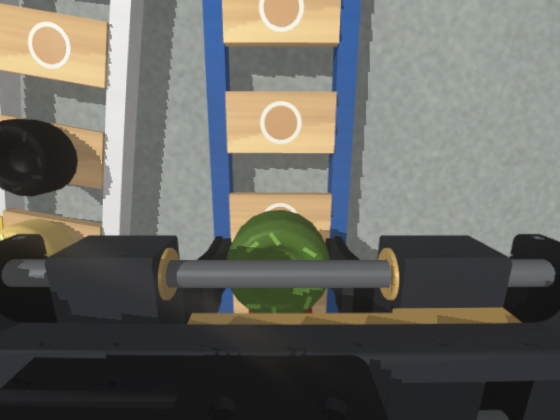

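The ring for y=+40 is at (281,122.5), against a predicted (280,121.6), so they agree to within 1 mm. I'll lower and release.

```bash
python3 -m pendant '[{"travel":[0.03,-0.002,0.0017],"twist":0},{"travel":[0.05,-0.002,0.0017],"twist":0},{"travel":[0.06,-0.002,0.0017],"twist":0},{"travel":[0.065,-0.002,0.0017],"twist":0},{"travel":[0.0685,-0.002,0.0017],"twist":0},{"travel":[0.0685,-0.002,0.0017],"twist":0}]'
python3 -m pendant '[{"travel":[0,0,0],"twist":0},{"travel":[0,0,0],"twist":0},{"travel":[0,0,0],"twist":0},{"travel":[0,0,0],"twist":0},{"travel":[0,0,0],"twist":0}]' 1
python3 - <<'E'
from h import *
s,Rt,p=pose(); print(p)
d=np.array([.4665,.020,p[2]])-p; print(Rt.T@d, np.arctan2(Rt[1,2],Rt[0,2]))
E
```

```text
time: 12.85
position: [0.6593, -0.0123, 0.0427]
tool_rot: [-0.094, 1.573, 0.097]
ft_force: [-0.2, 0.4, -1.4]
grip_width: 0.633
time: 13.48
position: [0.6593, -0.0123, 0.0427]
tool_rot: [-0.094, 1.573, 0.097]
ft_force: [-0.0, 0.0, 0.2]
grip_width: 0.992
[ 0.65931872 -0.0122581   0.04270319]
[ 0.00085366  0.05532095 -0.18750602] 0.12114000609764129
```

```bash
python3 -m pendant '[{"travel":[-0.035,0,0],"twist":0},{"travel":[-0.075,0,0],"twist":0},{"travel":[-0.075,0.008,-0.027],"twist":0.03},{"travel":[-0.075,0.02,-0.067],"twist":0.06},{"travel":[-0.075,0.032,-0.107],"twist":0.1},{"travel":[-0.075,0.044,-0.147],"twist":0.14},{"travel":[-0.075,0.053,-0.18],"twist":0.174},{"travel":[-0.075,0.055,-0.187],"twist":0.174},{"travel":[-0.075,0.055,-0.187],"twist":0.174},{"travel":[-0.075,0.055,-0.187],"twist":0.174}]'
python3 -m pendant '[{"travel":[0,0,0],"twist":0},{"travel":[0,0,0],"twist":0}]'
python3 - <<'E'
from h import *
im=ctrl.get_image("wrist"); cv2.imwrite("pics/w8.png",im[:,:,::-1])
s,Rt,p=pose(); print(s["time"],p,s["grip_width"],s["joint_positions"].round(2))
d=np.array([.4665,.020,.0425])-p; print(Rt.T@d, np.arctan2(Rt[1,2],Rt[0,2]))
for q in [(.4665,.02,.071),(.4665,.02,.04)]:print(proj("wrist",q,(Rt,p)))
E
```

```text
time: 14.72
position: [0.4687, 0.0195, 0.1189]
tool_rot: [0.044, 1.573, -0.04]
ft_force: [0.4, -0.3, 0.3]
grip_width: 0.996
time: 14.98
position: [0.4692, 0.0197, 0.1188]
tool_rot: [0.044, 1.573, -0.039]
ft_force: [0.6, 0.1, 0.1]
grip_width: 1.001
15.025 [0.46901278 0.01964456 0.11875549] 0.9997087911708766 [ 0.7   0.07 -0.81  1.99  0.05  1.11 -0.18]
[ 7.62638146e-02 -1.62619669e-05 -2.27380884e-03] -0.052926121956029644
[[275.05498487 227.98578393]]
[[275.52380804 216.9094676 ]]
```

View pics/w8.png

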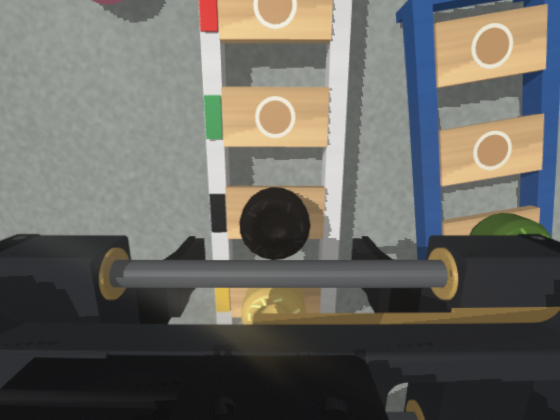

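The black cake is centred at (275,223), as predicted (275,222). I'll descend and grip.

```bash
python3 -m pendant '[{"travel":[0.035,0,-0.002],"twist":0},{"travel":[0.06,0,-0.002],"twist":0},{"travel":[0.0762,0,-0.002],"twist":0},{"travel":[0.0762,0,-0.002],"twist":0}]'
python3 -m pendant '[{"travel":[0,0,0],"twist":0},{"travel":[0,0,0],"twist":0},{"travel":[0,0,0],"twist":0},{"travel":[0,0,0],"twist":0},{"travel":[0,0,0],"twist":0}]' -1 25
python3 - <<'E'
from h import *
im=ctrl.get_image("wrist"); cv2.imwrite("pics/w9.png",im[180:330,180:380,::-1])
s,Rt,p=pose(); print(p,s["grip_width"])
d=np.array([.649,.067,p[2]])-p; print(Rt.T@d, np.arctan2(Rt[1,2],Rt[0,2]))
E
```

```text
time: 15.52
position: [0.466, 0.0202, 0.0417]
tool_rot: [0.045, 1.576, -0.038]
ft_force: [0.3, -0.5, -0.3]
grip_width: 0.999
time: 16.15
position: [0.4662, 0.0201, 0.042]
tool_rot: [0.044, 1.575, -0.038]
ft_force: [-0.9, -0.2, 2.6]
grip_width: 0.638
[0.46624752 0.02012602 0.04204074] 0.6376664195825763
[-0.00073058  0.0564438   0.18002556] -0.052729275926424075
```

View pics/w9.png

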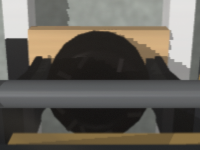

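```bash
python3 -m pendant '[{"travel":[-0.035,0,0],"twist":0},{"travel":[-0.07,0,0],"twist":0},{"travel":[-0.07,0.007,0.022],"twist":-0.03},{"travel":[-0.07,0.019,0.06],"twist":-0.06},{"travel":[-0.07,0.031,0.1],"twist":-0.1},{"travel":[-0.07,0.044,0.14],"twist":-0.14},{"travel":[-0.07,0.053,0.17],"twist":-0.172},{"travel":[-0.07,0.0565,0.18],"twist":-0.172},{"travel":[-0.07,0.0565,0.18],"twist":-0.172},{"travel":[-0.07,0.0565,0.18],"twist":-0.172}]'
python3 -m pendant '[{"travel":[0,0,0],"twist":0},{"travel":[0,0,0],"twist":0}]'
python3 - <<'E'
from h import *
im=ctrl.get_image("wrist"); cv2.imwrite("pics/w10.png",im[:,:,::-1])
s,Rt,p=pose(); print(s["time"],p,s["grip_width"],s["joint_positions"].round(2))
d=np.array([.649,.067,.0422])-p; print(Rt.T@d, np.arctan2(Rt[1,2],Rt[0,2]))
for q in [(.6395,.1467,.035)]:print(proj("wrist",q,(Rt,p)))
E
```

```text
time: 17.45
position: [0.6482, 0.0664, 0.1112]
tool_rot: [-0.091, 1.575, 0.096]
ft_force: [-1.1, -0.7, -1.9]
grip_width: 0.639
time: 17.7
position: [0.6477, 0.0659, 0.1115]
tool_rot: [-0.091, 1.575, 0.095]
ft_force: [0.2, 0.4, -1.8]
grip_width: 0.639
17.75 [0.6478743  0.06596754 0.11149217] 0.6379918821738719 [ 0.45  0.52 -0.79  1.55  0.38  1.23 -0.28]
[0.06928679 0.00067555 0.00161938] 0.11876916951713734
[[280.26235501 117.75620976]]
```

View pics/w10.png

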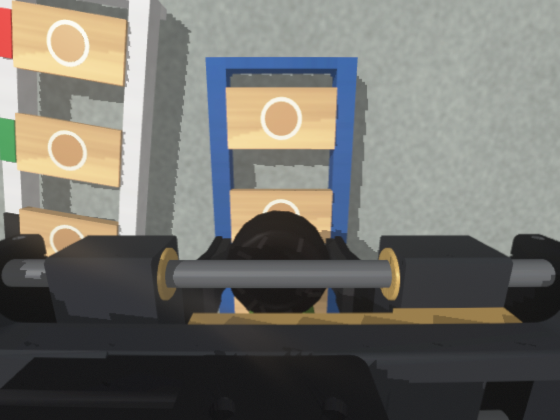

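The ring for y=+120 is at (281,118), against a predicted (280,117.8). I'll lower and release.

```bash
python3 -m pendant '[{"travel":[0.03,0.0007,0.002],"twist":0},{"travel":[0.05,0.0007,0.002],"twist":0},{"travel":[0.06,0.0007,0.002],"twist":0},{"travel":[0.065,0.0007,0.002],"twist":0},{"travel":[0.069,0.0007,0.002],"twist":0},{"travel":[0.069,0.0007,0.002],"twist":0}]'
python3 -m pendant '[{"travel":[0,0,0],"twist":0},{"travel":[0,0,0],"twist":0},{"travel":[0,0,0],"twist":0},{"travel":[0,0,0],"twist":0},{"travel":[0,0,0],"twist":0}]' 1
python3 - <<'E'
from h import *
s,Rt,p=pose(); print(p)
d=np.array([.461,-.0595,p[2]])-p; print(Rt.T@d, np.arctan2(Rt[1,2],Rt[0,2]))
E
```

```text
time: 18.5
position: [0.6496, 0.0671, 0.0427]
tool_rot: [-0.091, 1.574, 0.096]
ft_force: [0.4, 0.1, -0.9]
grip_width: 0.638
time: 19.12
position: [0.6496, 0.0671, 0.0428]
tool_rot: [-0.091, 1.574, 0.096]
ft_force: [-0.4, -1.0, -0.3]
grip_width: 0.988
[0.64960815 0.0671257  0.04279731]
[ 0.00069158 -0.10338068 -0.2022846 ] 0.11880556458831501
```

```bash
python3 -m pendant '[{"travel":[-0.035,0,0],"twist":0},{"travel":[-0.075,0,0],"twist":0},{"travel":[-0.075,-0.014,-0.027],"twist":0.03},{"travel":[-0.075,-0.036,-0.07],"twist":0.06},{"travel":[-0.075,-0.058,-0.113],"twist":0.1},{"travel":[-0.075,-0.08,-0.156],"twist":0.14},{"travel":[-0.075,-0.099,-0.193],"twist":0.172},{"travel":[-0.075,-0.1035,-0.202],"twist":0.172},{"travel":[-0.075,-0.1035,-0.202],"twist":0.172},{"travel":[-0.075,-0.1035,-0.202],"twist":0.172}]'
python3 -m pendant '[{"travel":[0,0,0],"twist":0},{"travel":[0,0,0],"twist":0}]'
python3 - <<'E'
from h import *
im=ctrl.get_image("wrist"); cv2.imwrite("pics/w11.png",im[:,:,::-1])
s,Rt,p=pose(); print(s["time"],p,s["grip_width"],s["joint_positions"].round(2))
d=np.array([.461,-.0595,.0425])-p; print(Rt.T@d, np.arctan2(Rt[1,2],Rt[0,2]))
for q in [(.461,-.0595,.071),(.461,-.0595,.04)]:print(proj("wrist",q,(Rt,p)))
E
```

```text
time: 20.38
position: [0.4629, -0.0587, 0.1189]
tool_rot: [0.043, 1.574, -0.038]
ft_force: [-0.4, -0.1, 0.3]
grip_width: 1.001
time: 20.62
position: [0.4635, -0.0578, 0.1188]
tool_rot: [0.042, 1.574, -0.036]
ft_force: [-0.1, -0.4, -0.4]
grip_width: 0.997
20.675 [ 0.46331689 -0.05799324  0.11874052] 1.0012768708375037 [ 0.88  0.06 -0.82  1.99  0.05  1.11 -0.01]
[ 0.07624251 -0.00191397 -0.0019165 ] -0.050219111824500465
[[275.50498037 230.36841425]]
[[275.95125436 219.05233068]]
```

View pics/w11.png

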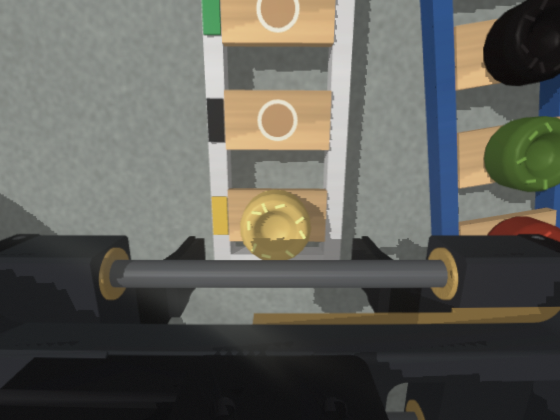

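The straw cake is centred at (275,226), as predicted. Black, green and red stand upright on the blue rack. I'll descend and grip.

```bash
python3 -m pendant '[{"travel":[0.035,-0.002,-0.002],"twist":0},{"travel":[0.06,-0.002,-0.002],"twist":0},{"travel":[0.0762,-0.002,-0.002],"twist":0},{"travel":[0.0762,-0.002,-0.002],"twist":0}]'
python3 -m pendant '[{"travel":[0,0,0],"twist":0},{"travel":[0,0,0],"twist":0},{"travel":[0,0,0],"twist":0},{"travel":[0,0,0],"twist":0},{"travel":[0,0,0],"twist":0}]' -1 25
python3 - <<'E'
from h import *
im=ctrl.get_image("wrist"); cv2.imwrite("pics/w12.png",im[180:330,180:380,::-1])
s,Rt,p=pose(); print(p,s["grip_width"])
d=np.array([.6395,.1467,p[2]])-p; print(Rt.T@d, np.arctan2(Rt[1,2],Rt[0,2]))
E
```

```text
time: 21.18
position: [0.4602, -0.0591, 0.0417]
tool_rot: [0.043, 1.577, -0.035]
ft_force: [0.1, 0.4, 0.6]
grip_width: 0.999
time: 21.8
position: [0.4605, -0.0593, 0.042]
tool_rot: [0.043, 1.576, -0.035]
ft_force: [-0.3, 0.1, 1.8]
grip_width: 0.64
[ 0.46046141 -0.0592822   0.04202067] 0.6356067130768427
[1.56446547e-05 2.14634353e-01 1.68569212e-01] -0.04975736245635618
```

View pics/w12.png

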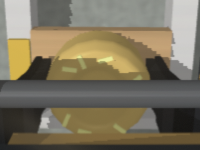

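```bash
python3 -m pendant '[{"travel":[-0.035,0,0],"twist":0},{"travel":[-0.07,0,0],"twist":0},{"travel":[-0.07,0.02,0.015],"twist":-0.03},{"travel":[-0.07,0.056,0.044],"twist":-0.06},{"travel":[-0.07,0.092,0.073],"twist":-0.09},{"travel":[-0.07,0.13,0.102],"twist":-0.12},{"travel":[-0.07,0.168,0.132],"twist":-0.15},{"travel":[-0.07,0.2,0.157],"twist":-0.168},{"travel":[-0.07,0.2145,0.1685],"twist":-0.168},{"travel":[-0.07,0.2145,0.1685],"twist":-0.168}]'
python3 -m pendant '[{"travel":[0,0,0],"twist":0},{"travel":[0,0,0],"twist":0}]'
python3 - <<'E'
from h import *
im=ctrl.get_image("wrist"); cv2.imwrite("pics/w13.png",im[:,:,::-1])
s,Rt,p=pose(); print(s["time"],p,s["grip_width"],s["joint_positions"].round(2))
d=np.array([.6395,.1467,.0422])-p; print(Rt.T@d, np.arctan2(Rt[1,2],Rt[0,2]))
E
```

```text
time: 23.1
position: [0.6395, 0.148, 0.1111]
tool_rot: [-0.089, 1.576, 0.1]
ft_force: [-0.5, 0.0, -2.0]
grip_width: 0.638
time: 23.35
position: [0.6391, 0.1467, 0.111]
tool_rot: [-0.089, 1.576, 0.098]
ft_force: [0.1, -0.6, -0.2]
grip_width: 0.639
23.4 [0.63926281 0.14673876 0.11112139] 0.6359721567725891 [ 0.36  0.55 -0.85  1.54  0.42  1.25 -0.43]
[ 0.06891663 -0.00049685  0.00068403] 0.11927773371285057
```

View pics/w13.png

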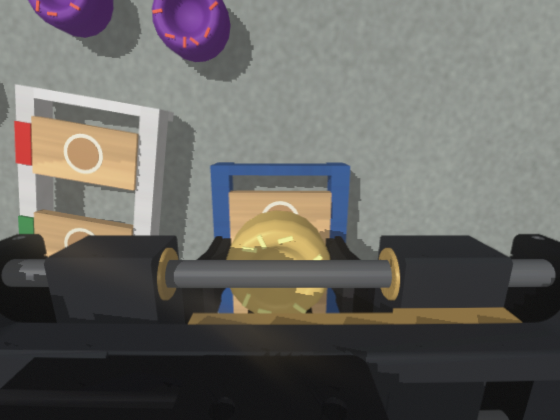

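The straw cake is held over the leftmost blue place, with its ring just peeking out at (281,210). I'll lower it, release, lift and clear away for a check.

```bash
python3 -m pendant '[{"travel":[0.03,0,0.0007],"twist":0},{"travel":[0.05,0,0.0007],"twist":0},{"travel":[0.06,0,0.0007],"twist":0},{"travel":[0.065,0,0.0007],"twist":0},{"travel":[0.0687,0,0.0007],"twist":0},{"travel":[0.0687,0,0.0007],"twist":0}]'
python3 -m pendant '[{"travel":[0,0,0],"twist":0},{"travel":[0,0,0],"twist":0},{"travel":[0,0,0],"twist":0},{"travel":[0,0,0],"twist":0},{"travel":[0,0,0],"twist":0}]' 1
python3 -m pendant '[{"travel":[-0.04,0,0],"twist":0},{"travel":[-0.08,0,0],"twist":0},{"travel":[-0.12,0,0],"twist":0},{"travel":[-0.15,-0.04,-0.03],"twist":0},{"travel":[-0.15,-0.09,-0.05],"twist":0},{"travel":[-0.15,-0.14,-0.08],"twist":0},{"travel":[-0.15,-0.19,-0.11],"twist":0},{"travel":[-0.15,-0.24,-0.14],"twist":0},{"travel":[-0.15,-0.29,-0.15],"twist":0},{"travel":[-0.15,-0.34,-0.15],"twist":0}]'
python3 -m pendant '[{"travel":[0,-0.05,0],"twist":0},{"travel":[0,-0.1,0],"twist":0},{"travel":[0,-0.15,0],"twist":0},{"travel":[0,-0.2,0],"twist":0},{"travel":[0,-0.2,0],"twist":0},{"travel":[0,-0.2,0],"twist":0}]'
python3 - <<'E'
from h import *
for n in("top","side"):
    im=ctrl.get_image(n); cv2.imwrite(f"pics/{n}9.png",im[:,:,::-1])
E
```

```text
time: 24.15
position: [0.6396, 0.1474, 0.0427]
tool_rot: [-0.089, 1.575, 0.098]
ft_force: [-0.1, -1.4, -0.8]
grip_width: 0.637
time: 24.78
position: [0.6397, 0.1473, 0.0427]
tool_rot: [-0.089, 1.575, 0.098]
ft_force: [0.2, 0.3, -0.1]
grip_width: 0.987
time: 26.02
position: [0.5314, -0.2111, 0.1921]
tool_rot: [-0.09, 1.575, 0.096]
ft_force: [1.2, 0.0, -0.2]
grip_width: 1.0
time: 26.78
position: [0.5552, -0.4088, 0.1909]
tool_rot: [-0.089, 1.575, 0.098]
ft_force: [0.2, 0.0, 0.1]
grip_width: 1.001
```

View pics/top9.png

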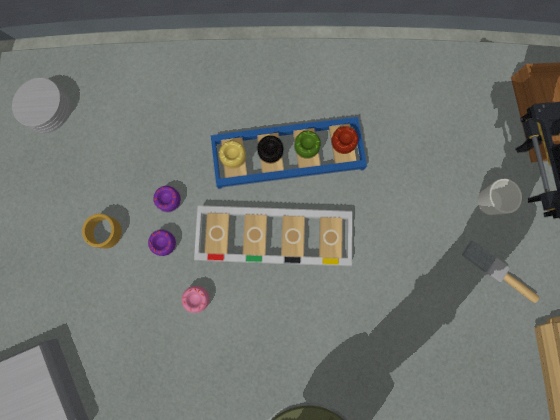

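View pics/side9.png

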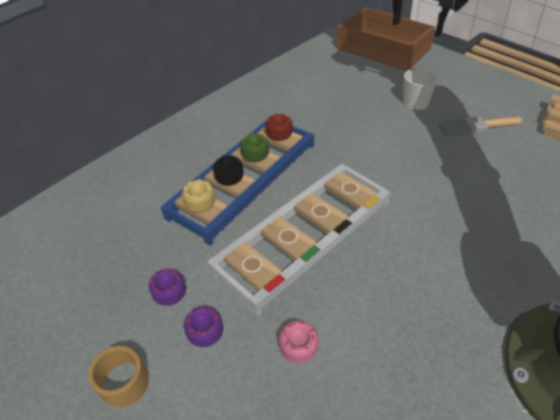

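All four stand upright on the blue rack: straw (232,154), black (270,149), green (307,144) and red (344,139). That mirrors the tags. Next I'll check the offsets in numbers.

Run:
```python
from h import *
W=np.array([[.6404,.1466],[.6498,.0669],[.6593,-.0123],[.6689,-.0916]]);ya=.119
A=np.array([[np.cos(ya),np.sin(ya)],[-np.sin(ya),np.cos(ya)]])
rng={"yellow":([22,120,120],[32,255,255],0),"black":([0,0,0],[180,255,38],1),"green":([40,100,30],[75,255,255],2),"red":([0,120,50],[8,255,255],3)}
for cam,z in(("top",.055),("side",.053)):
  im=cv2.imread(f"pics/{cam}9.png"); hsv=cv2.cvtColor(im,cv2.COLOR_BGR2HSV)
  for k,(a,b,i) in rng.items():
    u,v=proj(cam,[*W[i],z])[0].astype(int)
    m=cv2.inRange(hsv,np.array(a),np.array(b)); w=np.zeros_like(m); w[v-20:v+21,u-20:u+21]=255; m&=w
    n,l,st,c=cv2.connectedComponentsWithStats(m); j=1+st[1:,4].argmax()
    print(cam,k,st[j],np.round(1000*A@(cast(cam,c[j],z)[0,:2]-W[i]),1),"mm")
s,_,p=pose(); print(s["time"],s["ft_force"])
```

```text
top yellow [219 141  26  28 510] [-0.5  0.5] mm
top black [258 136  25  26 525] [ 0.8 -0.6] mm
top green [295 131  26  27 535] [ 0.9 -0.2] mm
top red [332 127  26  27 547] [-0.  -1.2] mmTraceback (most recent call last):
  File "<stdin>", line 10, in <module>
ValueError: attempt to get argmax of an empty sequence
```

Run:
```python
from h import *
W=np.array([[.6404,.1466],[.6498,.0669],[.6593,-.0123],[.6689,-.0916]]);ya=.119
A=np.array([[np.cos(ya),np.sin(ya)],[-np.sin(ya),np.cos(ya)]])
rng={"yellow":([21,80,140],[34,255,255],0),"black":([0,0,0],[180,255,42],1),"green":([38,90,20],[75,255,255],2),"red":([0,120,40],[8,255,255],3)}
im=cv2.imread("pics/side9.png"); hsv=cv2.cvtColor(im,cv2.COLOR_BGR2HSV)
for k,(a,b,i) in rng.items():
    u,v=proj("side",[*W[i],.053])[0].astype(int)
    m=cv2.inRange(hsv,np.array(a),np.array(b)); w=np.zeros_like(m); w[v-20:v+21,u-20:u+21]=255; m&=w
    n,l,st,c=cv2.connectedComponentsWithStats(m)
    if n<2: print(k,"none",hsv[v,u]); continue
    j=1+st[1:,4].argmax()
    print(k,st[j],np.round(1000*A@(cast("side",c[j],.053)[0,:2]-W[i]),1),"mm")
print(pose()[0]["time"],ctrl.get_state()["ft_force"]); ctrl.close_job()
```

```text
yellow [183 181  30  31 749] [-0.5  0.7] mm
black [214 157  28  27 619] [-1.4  0.8] mm
green [241 135  27  26 582] [-1.3  1. ] mm
red [266 115  26  25 539] [-1.7  0.6] mm
26.875 [-0.47256508 -0.33132677  0.43805354]
the job is handed in; nothing more can be done
```

All four cakes now stand on the blue rack in mirrored order. From the robot's left they are straw, black, green, red; they started as red, green, black, straw. I handed the job in at about 27 s of the 86 s allowed.

- **Position:** the last checks put every cake within about 2 mm of its ring centre in both the top and side views. The cakes look upright, and the gripper is open and clear with wrist force near zero.
- **Red cake gripped twice:** the first grip was about 6 mm off centre, so I opened, shifted and gripped again before lifting.
- **Camera disagreement:** the top and side cameras differ by 2–3 mm, about what the calibration allows. For the blue rack I used the top view, which the wrist camera supported.
- **Failed check:** the first run of the side-view check stopped on too narrow a yellow colour range. The rerun with a wider range passed.

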